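# Set the drag pointer of the bag-seal pull tester

## Task

Get the bag-seal pull tester ready for the day. Take the gift tin off its sloped bed and set it down, without dropping it, lying level and lid up in the middle of the small cake stand. Then pull the sprung slide down by its paddle until the drag pointer stands level with the mark clip, neither short nor past it, ease the slide back to fully home without letting it snap, and let go; keep the fingers off the pointer and the clip and leave the stand and everything else where it is.

Things in the scene. Friction and masses are not known exactly. Their poses are not given: they have to be found in the camera images.
- tester: Pull tester, fixed: a white bed 190 mm wide, 250 mm long, sloping up at 30 degrees to its +x side, which is turned to the robot's left or back left. Origin: centre of the underside; x level, uphill, y across, z up. Bed surface at distance s up the slope: x = -100 mm + 0.866 s, z = 30 mm + 0.5 s. Lip 10 mm high, 6 mm thick at the low edge; black spring cover 9 mm high from s = 190 mm.
- bar_mid (a point): Middle of the tester's carrying bar, 10 mm thick, 176 mm long, which crosses the bed 95 mm off its surface at s = 235 mm, 75 mm up the slope from the paddle at home: a vertical gripper on the paddle would hit it, one square to the bed clears it. Axes as for the tester.
- slide (a joint): Travel of the sprung slide down the slope in m: 0 fully home (up), 0.115 at the end. The spring pulls it home: 5 N at 0, about 10 N at 0.095. While the tin is on the bed it cannot go past about 0.055.
- paddle (a point): Grip point of the slide, in mid plate: a black upright plate square to the bed, 10 mm thick along the slope, 40 mm wide across it, top edge 50 mm, foot 10 mm, this point 34 mm off the bed. Axes: x up the slope, y across, z square off the bed. At home at s = 160 mm, y = 0. The slide's foot is a block 36 x 50 x 10 mm; its side arm, 12 mm high, reaches to y = -80 mm and pushes the pointer.
- pointer (a joint): Travel of the drag pointer down the slope in m. The slide's arm pushes it down only (it then reads 1 mm less than the slide) and it stays where it is left. It is level with the mark clip when it reads the same as the mark joint.
- pointer_line (a point): Index of the drag pointer, a small black block 14 x 14 x 15 mm with a fin 25 mm off the bed, in a track at y = -72 mm of the tester. Axes as for the paddle.
- mark (a joint): Where the mark clip is set, in m of pointer travel (0.060 to 0.095).
- mark_line (a point): Index of the mark clip, a small dark steel clip with a fin on the y = -92 mm edge of the bed. It is set hard and must not be touched. Axes as for the paddle: the pointer is level with it when both have the same x in these axes.
- tin: Small grey-blue gift tin 92 (its x) x 50 (its y) x 36 (its z) mm, 0.2 kg or so, lid up. Origin: centre of the underside. At the start it lies flat on the sloped bed, x up the slope, its low end against the lip.
- stand_top (a point): Centre of the top of the small wooden cake stand: a flat round disc 92 mm across, 85 mm above the counter, on a thin stem with a foot 100 mm across; loose, 0.8 kg.
- jar: Bystander: glass biscuit jar, 72 mm across, 120 mm high; origin under its centre.
- bowl: Bystander: white bowl, 110 mm across, 55 mm high; origin under its centre.
- gift_box: Bystander: larger gift box 93 x 133 x 53 mm; origin under its centre.
Not all that is in view belongs to the job. What is shaped like the tin but brown or pink is not meant. Leave any yellow look-alike of the part that bears stand_top alone.

How it is judged:
By the outcome, as a careful person would: the job done as asked, in the order asked, and still so for the second after the job is handed in, with the robot touching nothing.
It also fails if it takes over 72 s, if anything falls off the work surface, if the arm or the gripper's body presses on something with over 40 N, if the wrist force passes 120 N, or if a joint passes its speed limit or range.

## Robot

A 6-joint arm with a two-finger parallel gripper is mounted at the origin on the work surface. World frame = base frame: x ahead of the robot, y to its left, z up, the work surface at z = 0. Lengths are in m, angles in rad, forces in N, time in s.
With the tool pointing down it reaches from about 0.325 to 0.85 m from the base axis. Payload 15.5 kg.
Tool frame: the origin (TCP) lies at the very end of the fingers, on their centre line; the grasp point (between the pads) lies 19 mm behind it; z points along the fingers, y is the line along which they close (so a half turn about z gives the same grasp; the last joint's range is limited). The gripper opens to 91 mm and grips with 3 to 60 N. Pads are 32 mm wide; open, the fingers measure 118 mm over their backs; the gripper's body (76 mm by 178 mm) begins 60 mm behind the grasp point.
Start: joints at [1.099, 0.494, 1.345, -0, 1.302, -0.096], TCP at [0.23, 0.581, 0.214] pointing down, gripper open.
Joint ranges: [-2.91, 2.91], [-0.82, 2.16], [0.22, 2.67], [-1.22, 4.37], [0.12, 2.79], [-3.08, 3.08]. Speed limits (rad/s): [1.89, 1.89, 2.57, 3.01, 3.01, 3.01].

## Interface

Orientations are given as a unit quaternion [w, x, y, z].
In Python, from workcell import sense, grab_frame, calibration, finish_job, cut_out gives the robot as it stands.
- The arm moves only by the tool arm_command, never from a script. Its argument "series" is text: rows parted by semicolons, each of 7 numbers parted by spaces: the turn, a rotation vector about the tool's x, y, z in rad, then the shift along the tool's x, y, z in m, then the finger opening in m, from 0 to 0.0912. In form: rx ry rz dx dy dz jaw; .... A call has 1 to 20 rows; each row is the pose to reach, as a shift and turn from the pose commanded when the call began, along the tool's axes at that moment; what a row does not reach only later rows make up. A row lasts 1/12 s, in which the tool goes at most 41.7 mm and 7.16 degrees, less where a joint would pass 70% of its speed; a pose out of reach is approached as far as the arm can. A call with a gripper value outside its range is refused whole. The fingers move at their own pace and stop on an object; "newtons" is the grip in N (left out, the last holds). Time passes only in rows, so rows that repeat a pose let the fingers close. It gives the time, the measured TCP pose, the force, the opening and the grip force at its end, in the units of the state.
- sense(): the state, without advancing time (a new reading comes with each control period).
- grab_frame(name): name is "scene" or "top"; returns the picture (384x512x3 uint8, red, green, blue); there is no depth.
- calibration(name): a dict with "fx", "fy", "cx", "cy" (pixels), "T" (4x4, takes a point from camera to world coordinates). Camera axes: x right, y down, z forward; pixel columns grow to the right and rows downward; lengths in m; the calibration is good to about 2 mm. A picture is of the moment at which its call begins. calibration takes no time and is no camera call.
- finish_job(): hands the job in; it is judged then, once.
Trained networks look in the newest picture that a camera, given by its name, has taken for a name from the list of things; names that differ only in an ending like _2 or _b are one class to them, and where a whole thing is asked for, a point or a joint stands for the part that bears it (a point fixed in the world has none). Each returns a list of dicts, best first, with "score" (0 to 1); they miss things now and then, are a little off and sometimes report something else, mostly with a low value. They report only what shows in the picture. A call takes as long as a camera call. They do not tell look-alikes from the thing itself.
- cut_out(camera, label): "mask" (384x512 bool, what is visible of it) and "point" ([column, row] in pixels, amid what is visible of it).
The state is a dict: "time": time; "q": joint angles; "joint_velocities": joint speeds; "tau": joint torques, N m; "eef_pos": TCP position; "eef_rot": TCP orientation; "ft_force": force on the tool from outside, world axes, zero at the start; "ft_torque": the same for the moment, N m; "gripper_width": finger opening in m; "finger_force": force on a finger pad.
Only numpy, scipy, OpenCV 4.12 (cv2) and the standard library are available. Lean on these libraries where they do the work, as an engineer would, in place of code of your own. Each camera call takes 0.05 s, during which the arm holds its last target. There are 200 camera calls.

## Working session

There is one attempt and no reset: what is moved stays moved. The work goes in short steps, Python scripts to look and compute and a tool call to move; the robot and the scene stay as the last step left them, time stands still between calls to the robot, and variables do not carry over. Pictures are saved under pics/ and viewed, at most 10 in all, crops included, and the job is handed in when it is done.

Besides the shell and the picture viewer there is one more tool, called by a JSON object that holds its "api" and its "payload". arm_command: Moves the arm, as the interface text tells. Its arguments: {"type":"object","properties":{"series":{"type":"string"},"newtons":{"type":"number"}},"required":["series"]}

```bash
mkdir -p pics; ls
python3 - <<'E'
from workcell import *
import cv2,numpy as np
for n in("scene","top"):
    im=grab_frame(n); cv2.imwrite(f"pics/{n}0.png",cv2.resize(im[:,:,::-1],(800,600),interpolation=cv2.INTER_CUBIC))
    c=calibration(n); print(n,c)
    for l in("tester","paddle","pointer_line","mark_line","tin","stand_top","jar","bowl","gift_box"):
        print(l,[(round(d["score"],2),np.round(d["point"]).tolist(),int(d["mask"].sum())) for d in cut_out(n,l)])
print(sense())
E
```

```text
pics
scene {'fx': 455.87269929426986, 'fy': 455.87269929426986, 'cx': 256.95715796359667, 'cy': 197.74150105089544, 'T': array([[ 0.41926519,  0.52452153, -0.74100868,  1.69053202],
       [ 0.90763724, -0.26040575,  0.32921649, -0.46556001],
       [-0.02028178, -0.81059608, -0.58525434,  0.99046789],
       [ 0.        ,  0.        ,  0.        ,  1.        ]])}
tester [(0.98, [315.0, 188.0], 3656)]
paddle [(0.73, [314.0, 178.0], 200)]
pointer_line []
mark_line []
tin [(0.75, [302.0, 197.0], 418), (0.68, [260.0, 237.0], 444), (0.58, [241.0, 212.0], 434), (0.26, [313.0, 173.0], 228)]
stand_top [(0.88, [199.0, 219.0], 928), (0.86, [152.0, 231.0], 947)]
jar [(0.74, [348.0, 163.0], 413)]
bowl [(0.89, [94.0, 252.0], 855)]
gift_box [(0.81, [309.0, 250.0], 1451), (0.33, [312.0, 176.0], 241)]
top {'fx': 440.58152665791204, 'fy': 440.58152665791204, 'cx': 257.1279821663436, 'cy': 187.99331850178973, 'T': array([[ 0.0074469 , -0.9845085 ,  0.17517865,  0.41126472],
       [-0.99976441, -0.01090198, -0.01876911,  0.0134216 ],
       [ 0.02038814, -0.17499761, -0.98435774,  1.50667817],
      
[... 515 characters left out ...]

{'time': 1.0, 'q': array([ 1.09849872e+00,  4.93621455e-01,  1.34546891e+00,  1.67509043e-05,
        1.30247750e+00, -9.55020871e-02]), 'joint_velocities': array([ 0.0008505 ,  0.00080251,  0.00089694, -0.00164477,  0.00012889,
       -0.0005936 ]), 'tau': array([-2.48991702e-03, -8.78673720e+01, -3.82258487e+01,  7.06193852e-02,
        4.41306783e-02,  3.37705501e-05]), 'eef_pos': array([0.22996907, 0.58118154, 0.21391217]), 'eef_rot': array([-4.28044885e-06,  1.87287428e-01,  9.82305156e-01,  1.41615972e-05]), 'ft_force': array([-0.45270567,  0.30242503, -0.20039126]), 'ft_torque': array([-0.01081229, -0.01296749, -0.01732349]), 'finger_force': 0.0, 'gripper_width': 0.09159386613201093}
```

View pics/scene0.png

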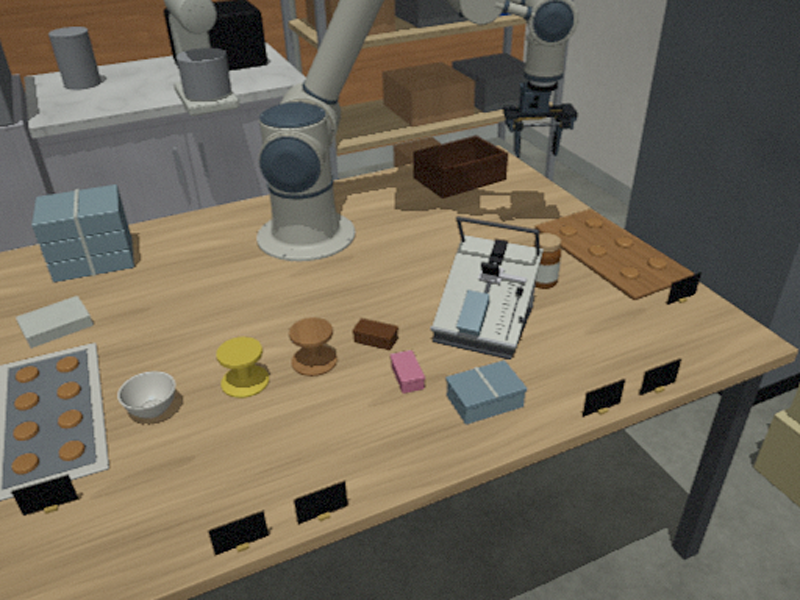

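View pics/top0.png

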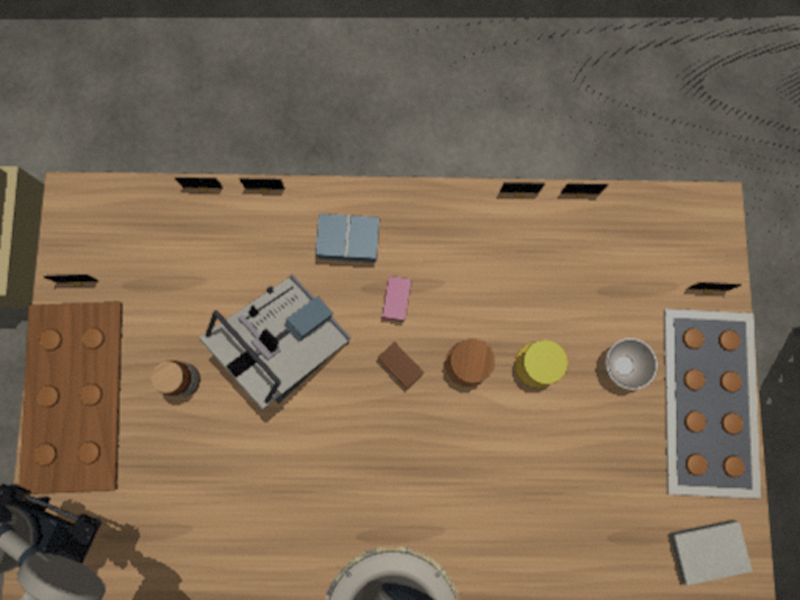

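The look-alikes, in top-view 512x384 pixels:
- **Tin:** the blue one at (198,203) lies on the bed and fits. Brown (256,231) and pink (255,191) do not.
- **Stand:** the wooden brown one at (302,231) fits. Yellow (345,233) is the decoy.

I'll confirm both in an enlarged crop.

Run:
```python
from workcell import *
import cv2,numpy as np
s=np.mean([grab_frame("scene") for _ in range(3)],0).astype(np.uint8)
t=np.mean([grab_frame("top") for _ in range(3)],0).astype(np.uint8)
R=lambda im,x,y,w,h,k:cv2.resize(im[y:y+h,x:x+w,::-1],None,fx=k,fy=k,interpolation=cv2.INTER_CUBIC)
a=np.zeros((600,800,3),np.uint8)
a[:400,:360]=R(s,270,135,90,100,4)
a[:400,380:800]=R(t,125,170,105,100,4)
a[410:590,:320]=R(t,285,210,80,45,4)
a[410:590,380:780]=R(s,135,200,100,45,4)
cv2.imwrite("pics/crop1.png",a)
```

```text
(no output)
```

View pics/crop1.png

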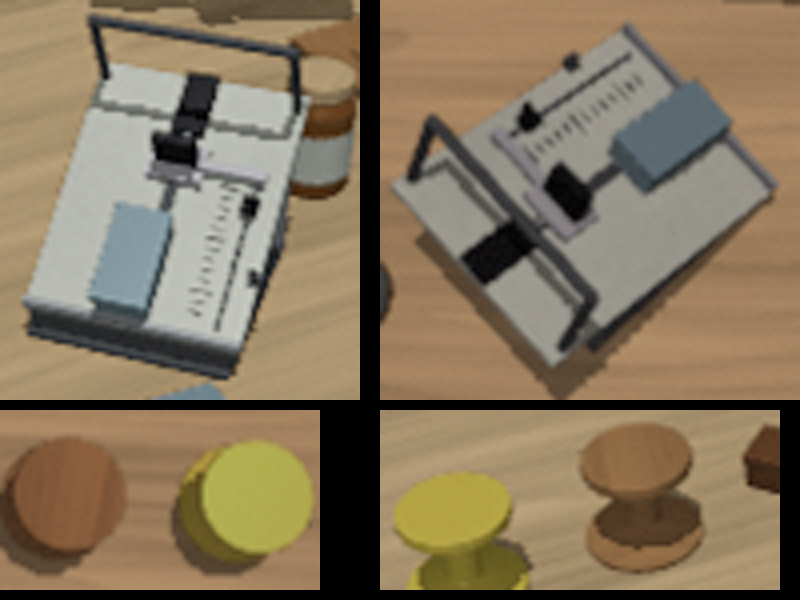

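The crop shows the blue tin on the bed below the paddle. The pointer (about px (187,141) in top, (332,186) in scene) stands above the mark clip (about (172,185) in top, (333,204) in scene). The wooden stand is the left one in top and the yellow decoy is beside it. Next I fit the poses.

```bash
cat > h.py <<'E'
from workcell import *
import numpy as np, json, cv2
from scipy.optimize import least_squares
from scipy.spatial.transform import Rotation as Ro
C={n:calibration(n) for n in("scene","top")}
def proj(n,P):
    c=C[n];T=c["T"];q=(np.atleast_2d(P)-T[:3,3])@T[:3,:3]
    return np.c_[c["fx"]*q[:,0]/q[:,2]+c["cx"],c["fy"]*q[:,1]/q[:,2]+c["cy"]]
def bed(s,y,h):  # slope coords (m) -> tester frame
    return np.array([-.1+.8660254*s-.5*h,y,.03+.5*s+.8660254*h])
def world(p,P):
    c,s=np.cos(p[2]),np.sin(p[2]);P=np.atleast_2d(P)
    return np.c_[p[0]+c*P[:,0]-s*P[:,1],p[1]+s*P[:,0]+c*P[:,1],P[:,2]]
def ray(n,uv,z):
    c=C[n];T=c["T"];d=T[:3,:3]@[(uv[0]-c["cx"])/c["fx"],(uv[1]-c["cy"])/c["fy"],1]
    return T[:3,3]+d*(z-T[2,3])/d[2]
def Rslope(yaw,tilt=np.pi/6):  # tool z into bed, tool x uphill, y=z x x
    u=np.array([np.cos(yaw)*np.cos(tilt),np.sin(yaw)*np.cos(tilt),np.sin(tilt)])
    n=np.array([-np.cos(yaw)*np.sin(tilt),-np.sin(yaw)*np.sin(tilt),np.cos(tilt)])
    return np.c_[u,np.cross(-n,u),-n]
def goto(p,R):
    s=sense();w=s["eef_rot"];Rc=Ro.from_quat([w[1],w[2],w[3],w[0]]).as_matrix()
    for k in(0,np.pi):
        R2=R@Ro.from_rotvec([0,0,k]).as_matrix()
        rv=Ro.from_matrix(Rc.T@R2).as_rotvec()
        print("rv",rv.round(3),"deg",np.degrees(np.linalg.norm(rv)).round(1),"d",(Rc.T@(np.array(p)-s["eef_pos"])).round(4))
E
cat > fit.py <<'E'
from h import *
L=lambda x,y,ox,oy,k=4,X0=0:((x-X0+.5)/k-.5+ox,(y+.5)/k-.5+oy)
sc=lambda x,y:L(x,y,270,135); tp=lambda x,y:L(x,y,125,170,X0=380)
B=bed
obs=[("top",B(.235,-.086,.095),tp(433,122)),("top",B(.235,.086,.095),tp(592,300)),
("scene",B(.235,.086,.095),sc(96,22)),("scene",B(.235,-.086,.095),sc(297,52)),
("top",B(.25,-.095,0),tp(393,187)),("top",B(.25,.095,0),tp(557,366)),
("top",B(0,.095,.01),tp(776,186)),("top",B(0,-.095,.01),tp(628,25)),
("scene",B(.25,.095,0),sc(106,65)),("scene",B(.25,-.095,0),sc(309,98)),
("scene",B(0,.095,.01),sc(25,303)),("scene",B(0,-.095,.01),sc(240,348)),
("top",B(.16,-.02,.05),tp(560,170)),("top",B(.16,.02,.05),tp(590,196))]
def res(p):
    return np.concatenate([(proj(n,world(p[:3],P))[0]+p[3+2*(n=="top"):5+2*(n=="top")]-o) for n,P,o in obs]+[p[3:]*2])
r=least_squares(res,[.45,.25,2.2,0,0,0,0],loss="soft_l1")
print(r.x.round(4),np.degrees(r.x[2]));print(res(r.x)[:-4].reshape(-1,2).round(1).tolist())
np.save("p.npy",r.x)
E
python3 - <<'E'
import runpy;runpy.run_path("fit.py")
from h import *
p=np.load("p.npy")
def slope(n,uv,h):   # intersect pixel with plane h off the bed -> s,y
    o=p[3+2*(n=="top"):5+2*(n=="top")]
    f=lambda a:proj(n,world(p[:3],bed(a[0],a[1],h)))[0]+o-uv
    return least_squares(f,[.1,0]).x
for n,pt,mk in(("top",((530+.5-380)/4-.5+125,118.5/4-.5+170),((572.5-380)/4-.5+125,62.5/4-.5+170)),("scene",(250.5/4-.5+270,205.5/4-.5+135),(253.5/4-.5+270,278.5/4-.5+135))):
    print(n,"pointer",slope(n,pt,.018).round(4),"mark",slope(n,mk,.018).round(4))
for n in("top","scene"):
    grab_frame(n)
    for d in cut_out(n,"tin"):
        cy,cx=np.argwhere(d["mask"])[:,0].mean(),np.argwhere(d["mask"])[:,1].mean()
        print(n,"tin",round(d["score"],2),(cx.round(1),cy.round(1)),slope(n,(cx,cy),.03).round(4))
    for d in cut_out(n,"stand_top"):
        m=d["mask"];rows=np.argwhere(m);print(n,"stand",d["point"],rows.min(0)[::-1],rows.max(0)[::-1],ray(n,d["point"],.085).round(4))
im=grab_frame("top")
# brown disc colour in top
E
```

```text
[0.5739 0.2364 2.3384 0.4506 0.1096 0.2668 0.2543] 133.97993854532098
[[0.2, 0.9], [-0.1, -0.5], [-0.1, -0.2], [-1.0, 0.5], [-0.8, -0.5], [-0.5, 0.4], [0.8, -0.5], [-0.3, -0.8], [-0.5, -0.8], [0.4, -0.1], [-0.5, -0.2], [-0.0, 0.3], [-0.9, -1.4], [0.3, 1.5]]
top pointer [ 0.1329 -0.0712] mark [ 0.0701 -0.0903]
scene pointer [ 0.1274 -0.0722] mark [ 0.0617 -0.0911]
top tin 0.6 (np.float64(253.8), np.float64(190.6)) [-0.1466  0.0944]
top tin 0.59 (np.float64(256.6), np.float64(233.3)) [-0.0316  0.2119]
top tin 0.58 (np.float64(196.9), np.float64(203.2)) [0.0569 0.0093]
top stand [346.9, 230.7] [330 217] [363 247] [ 0.5271 -0.3053  0.085 ]
scene tin 0.87 (np.float64(239.5), np.float64(213.4)) [-0.0474  0.2077]
scene tin 0.65 (np.float64(260.0), np.float64(237.2)) [-0.1133  0.111 ]
scene tin 0.59 (np.float64(302.0), np.float64(200.1)) [0.0482 0.011 ]
scene stand [198.0, 221.0] [185 203] [215 240] [ 0.5754 -0.1774  0.085 ]
scene stand [154.8, 231.2] [139 215] [171 253] [ 0.5641 -0.3146  0.085 ]
```

Run:
```python
from h import *
p=np.load("p.npy")
for n,uv in(("top",(302.1,231.1)),("scene",(198.9,211.9))):
    o=p[3+2*(n=="top"):5+2*(n=="top")]; print(n,"stand",ray(n,np.array(uv)-o,.085).round(4))
im=grab_frame("top"); best=[d["mask"] for d in cut_out("top","tin") if abs(d["point"][0]-198)<12]
if best:
    c=cv2.findContours(best[0].astype(np.uint8),0,2)[0][0]; print("tin rect",cv2.minAreaRect(c))
a=proj("top",world(p[:3],bed(.006,.01,.036))),proj("top",world(p[:3],bed(.098,.01,.036))); print("slope line px",a)
R=Rslope(p[2]); print(world(p[:3],bed(.052,.01,.005)),R)
goto(world(p[:3],bed(.052,.01,.20))[0],R)
print(sense()["time"])
```

```text
top stand [ 0.5253 -0.1591  0.085 ]
scene stand [ 0.5302 -0.1605  0.085 ]
slope line px (array([[208.02455027, 194.29324174]]), array([[188.21846996, 208.93292478]]))
[[0.60656959 0.1881389  0.06033013]] [[-6.01373634e-01  7.19582983e-01 -3.47203230e-01]
 [ 6.23177143e-01  6.94406459e-01  3.59791491e-01]
 [ 5.00000000e-01 -2.77555756e-17 -8.66025404e-01]]
rv [-0.112  0.516  0.417] deg 38.5 d [-0.5836 -0.2672 -0.0153]
rv [-0.705 -0.153 -2.633] deg 156.4 d [-0.5836 -0.2672 -0.0153]
1.75
```

{"api": "arm_command", "payload": {"series": "0 0 0 0 0 -0.2 0.0912;0 0 0 0 0 -0.2 0.0912;0 0 0 0 0 -0.2 0.0912;0 0 0 0 0 -0.2 0.0912;-0.112 0.516 0.417 -0.5836 -0.2672 -0.2 0.0912;-0.112 0.516 0.417 -0.5836 -0.2672 -0.2 0.0912;-0.112 0.516 0.417 -0.5836 -0.2672 -0.2 0.0912;-0.112 0.516 0.417 -0.5836 -0.2672 -0.2 0.0912;-0.112 0.516 0.417 -0.5836 -0.2672 -0.2 0.0912;-0.112 0.516 0.417 -0.5836 -0.2672 -0.2 0.0912;-0.112 0.516 0.417 -0.5836 -0.2672 -0.2 0.0912;-0.112 0.516 0.417 -0.5836 -0.2672 -0.2 0.0912;-0.112 0.516 0.417 -0.5836 -0.2672 -0.2 0.0912;-0.112 0.516 0.417 -0.5836 -0.2672 -0.2 0.0912;-0.112 0.516 0.417 -0.5836 -0.2672 -0.2 0.0912;-0.112 0.516 0.417 -0.5836 -0.2672 -0.2 0.0912;-0.112 0.516 0.417 -0.5836 -0.2672 -0.2 0.0912;-0.112 0.516 0.417 -0.5836 -0.2672 -0.2 0.0912;-0.112 0.516 0.417 -0.5836 -0.2672 -0.2 0.0912;-0.112 0.516 0.417 -0.5836 -0.2672 -0.2 0.0912", "newtons": 25}}

```text
time: 3.42
eef_pos: [0.6704, 0.1213, 0.4137]
eef_rot: [-0.238, 0.378, 0.889, 0.101]
ft_force: [1.7, 0.9, 0.6]
gripper_width: 0.0912
finger_force: 0.0
```

Run:
```python
from h import *
p=np.load("p.npy");R=Rslope(p[2]);s=sense();print(s["q"],s["time"])
for h in(.10,.055,.005): goto(world(p[:3],bed(.052,.01,h))[0],R)
```

```text
[-0.0825524   0.70902429  0.54059376  0.43933741  2.25190627 -0.6322867 ] 3.4167
rv [ 0.    -0.    -0.001] deg 0.0 d [-0.0967  0.0004  0.2572]
rv [-0.000e+00 -1.000e-03  3.141e+00] deg 180.0 d [-0.0967  0.0004  0.2572]
rv [ 0.    -0.    -0.001] deg 0.0 d [-0.0967  0.0004  0.3022]
rv [-0.000e+00 -1.000e-03  3.141e+00] deg 180.0 d [-0.0967  0.0004  0.3022]
rv [ 0.    -0.    -0.001] deg 0.0 d [-0.0967  0.0004  0.3522]
rv [-0.000e+00 -1.000e-03  3.141e+00] deg 180.0 d [-0.0967  0.0004  0.3522]
```

{"api": "arm_command", "payload": {"series": "0 0 0 -0.097 0 0.25 0.0912;0 0 0 -0.097 0 0.25 0.0912;0 0 0 -0.097 0 0.25 0.0912;0 0 0 -0.097 0 0.25 0.0912;0 0 0 -0.097 0 0.25 0.0912;0 0 0 -0.097 0 0.25 0.0912;0 0 0 -0.097 0 0.25 0.0912;0 0 0 -0.097 0 0.25 0.0912;0 0 0 -0.097 0 0.28 0.0912;0 0 0 -0.097 0 0.3 0.0912;0 0 0 -0.097 0 0.3 0.0912;0 0 0 -0.097 0 0.3 0.0912"}}

```text
time: 4.42
eef_pos: [0.6241, 0.1707, 0.1065]
eef_rot: [-0.238, 0.378, 0.889, 0.101]
ft_force: [-0.2, -0.3, 0.5]
gripper_width: 0.0911
finger_force: 0.0
```

Run:
```python
from h import *
p=np.load("p.npy");R=Rslope(p[2])
goto(world(p[:3],bed(.052,.01,.006))[0],R)
s=grab_frame("scene");t=grab_frame("top")
Z=lambda im,x,y,w,h,k:cv2.resize(im[y:y+h,x:x+w,::-1],None,fx=k,fy=k,interpolation=cv2.INTER_CUBIC)
cv2.imwrite("pics/crop2.png",np.hstack([Z(s,265,125,95,110,4),Z(t,130,150,105,110,4)]))
```

```text
rv [ 0.001 -0.     0.   ] deg 0.0 d [-0.0017 -0.0006  0.0514]
rv [ 0.000e+00  1.000e-03 -3.141e+00] deg 180.0 d [-0.0017 -0.0006  0.0514]
```

View pics/crop2.png

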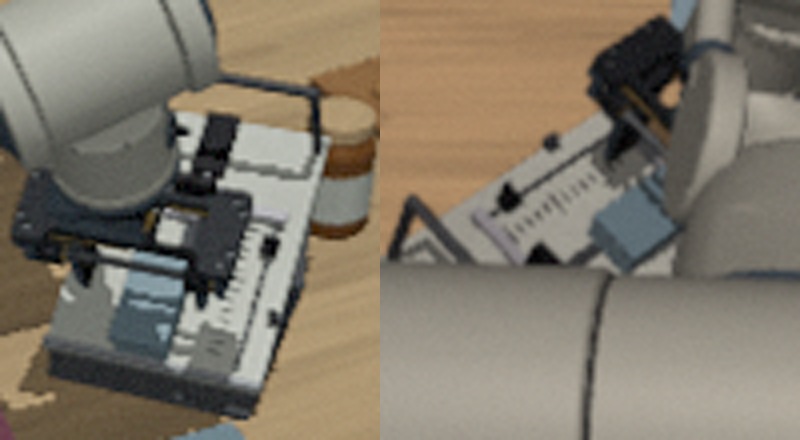

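The fingers straddle the tin evenly, clear of the pointer and clip. I go down and grip.

{"api": "arm_command", "payload": {"series": "0 0 0 -0.0017 0 0.02 0.0912;0 0 0 -0.0017 0 0.04 0.0912;0 0 0 -0.0017 0 0.051 0.0912;0 0 0 -0.0017 0 0.051 0.0912;0 0 0 -0.0017 0 0.051 0.07;0 0 0 -0.0017 0 0.051 0.055;0 0 0 -0.0017 0 0.051 0.045;0 0 0 -0.0017 0 0.051 0.04;0 0 0 -0.0017 0 0.051 0.04;0 0 0 -0.0017 0 0.051 0.04;0 0 0 -0.0017 0 0.051 0.04;0 0 0 -0.0017 0 0.051 0.04", "newtons": 25}}

```text
time: 5.52
eef_pos: [0.6071, 0.1879, 0.0605]
eef_rot: [-0.238, 0.378, 0.889, 0.101]
ft_force: [1.6, -1.2, 2.4]
gripper_width: 0.0497
finger_force: 25.0
```

{"api": "arm_command", "payload": {"series": "0 0 0 0 0 -0.005 0.04;0 0 0 0 0 -0.015 0.04;0 0 0 0 0 -0.03 0.04;0 0 0 0 0 -0.06 0.04;0 0 0 0 0 -0.09 0.04;0 0 0 0 0 -0.12 0.04;0 0 0 0 0 -0.15 0.04;0 0 0 0 0 -0.15 0.04", "newtons": 25}}

```text
time: 6.18
eef_pos: [0.6627, 0.1315, 0.1957]
eef_rot: [-0.234, 0.378, 0.89, 0.103]
ft_force: [1.4, -0.6, -2.6]
gripper_width: 0.0497
finger_force: 25.0
```

Run:
```python
from h import *
y=np.radians(97);R=Rslope(y,0)
goto([.528,-.160,.20],R); s=sense(); print(s["gripper_width"],s["time"],s["ft_force"])
```

```text
rv [-0.161 -0.501  0.63 ] deg 47.0 d [-0.0987 -0.2991 -0.063 ]
rv [ 0.645 -0.207 -2.426] deg 144.3 d [-0.0987 -0.2991 -0.063 ]
0.04968467225057367 6.1833 [ 1.43196868 -0.63686852 -2.56553636]
```

{"api": "arm_command", "payload": {"series": "-0.008 -0.025 0.031 -0.005 -0.015 -0.003 0.04;-0.016 -0.05 0.063 -0.01 -0.03 -0.006 0.04;-0.032 -0.1 0.126 -0.02 -0.06 -0.013 0.04;-0.048 -0.15 0.189 -0.03 -0.09 -0.019 0.04;-0.064 -0.2 0.252 -0.039 -0.12 -0.025 0.04;-0.08 -0.25 0.315 -0.049 -0.15 -0.032 0.04;-0.097 -0.301 0.378 -0.059 -0.179 -0.038 0.04;-0.113 -0.351 0.441 -0.069 -0.209 -0.044 0.04;-0.129 -0.401 0.504 -0.079 -0.239 -0.05 0.04;-0.145 -0.451 0.567 -0.089 -0.269 -0.057 0.04;-0.153 -0.476 0.6 -0.094 -0.284 -0.06 0.04;-0.161 -0.501 0.63 -0.0987 -0.2991 -0.063 0.04;-0.161 -0.501 0.63 -0.0987 -0.2991 -0.063 0.04;-0.161 -0.501 0.63 -0.0987 -0.2991 -0.063 0.04", "newtons": 25}}

```text
time: 7.35
eef_pos: [0.5243, -0.158, 0.1955]
eef_rot: [-0.004, 0.662, 0.749, -0.002]
ft_force: [-0.6, 0.4, -3.4]
gripper_width: 0.0496
finger_force: 25.0
```

Run:
```python
from h import *
y=np.radians(97);R=Rslope(y,0)
goto([.528,-.160,.093],R)
s=grab_frame("scene");t=grab_frame("top")
for n in("scene","top"):
    for l in("tin","stand_top"): print(n,l,[(round(d["score"],2),d["point"],np.argwhere(d["mask"]).min(0)[::-1],np.argwhere(d["mask"]).max(0)[::-1]) for d in cut_out(n,l)])
Z=lambda im,x,y,w,h,k:cv2.resize(im[y:y+h,x:x+w,::-1],None,fx=k,fy=k,interpolation=cv2.INTER_CUBIC)
cv2.imwrite("pics/crop3.png",np.hstack([Z(s,145,120,100,125,4),Z(t,265,180,100,125,4)]))
```

```text
rv [-0.009 -0.003  0.001] deg 0.5 d [-0.0027  0.0043  0.1025]
rv [ 0.004 -0.014 -3.14 ] deg 179.9 d [-0.0027  0.0043  0.1025]
scene tin [(0.95, [239.9, 210.9], array([225, 203]), array([253, 222])), (0.82, [188.4, 180.1], array([179, 172]), array([210, 190])), (0.81, [259.0, 236.8], array([249, 224]), array([271, 251]))]
scene stand_top [(0.8, [151.6, 233.2], array([138, 215]), array([171, 253])), (0.77, [198.2, 221.3], array([185, 203]), array([214, 240]))]
top tin [(0.91, [253.0, 191.3], array([245, 177]), array([262, 204])), (0.75, [255.1, 233.3], array([243, 219]), array([269, 246])), (0.16, [170.3, 219.7], array([154, 202]), array([178, 228]))]
top stand_top [(0.4, [297.5, 242.4], array([294, 238]), array([298, 245]))]
```

View pics/crop3.png

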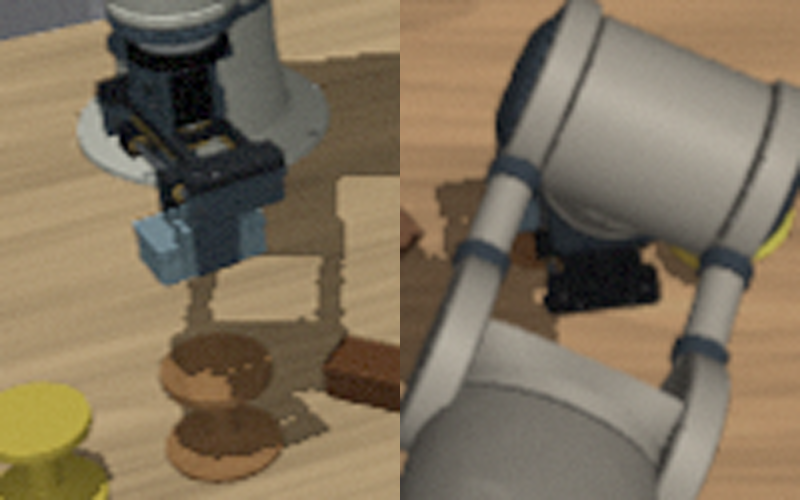

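Run:
```python
from h import *
p=np.load("p.npy");s=sense();w=s["eef_rot"];R=Ro.from_quat([w[1],w[2],w[3],w[0]]).as_matrix();t=s["eef_pos"]
P=lambda X,Y:(X+.5)/4-.5+145
px=lambda X,Y:np.array([(X+.5)/4-.5+145,(Y+.5)/4-.5+120])
obs=[px(168,284),px(264,253),px(136,218),px(265,208)]
def model(a): # tin centre offset along tool x, bottom offset along tool z, near side = world +x
    sg=np.sign(R[0,1]);c=t+R@[a[0],0,a[1]]
    off=[(-sg*0,)]
    xs=np.sign(R[1,0]) # tool x ~ +y
    q=[[-.046*xs,.025*sg,0],[.046*xs,.025*sg,0],[-.046*xs,-.025*sg,-.036],[.046*xs,.025*sg,-.036]]
    return proj("scene",c+np.array(q)@R.T)+p[3:5]
f=lambda a:(model(a)-obs).ravel()
r=least_squares(f,[0,-.006],loss="soft_l1",f_scale=.7);print(r.x.round(4),R[:,0].round(2),R[:,1].round(2));print(f(r.x).reshape(-1,2).round(1))
# gripped pose: predicted bottom offset from bed fit
Rb=Rslope(p[2]); g=np.array([.6071,.1879,.0605]); print("h at grip",((g-world(p[:3],bed(.052,.01,0))[0])@-Rb[:,2]).round(4),"s off",((g-world(p[:3],bed(.052,.01,0))[0])@Rb[:,0]).round(4))
```

```text
[-0.0003 -0.0013] [-0.12  0.99  0.  ] [ 0.99  0.12 -0.01]
[[-0.9  0.6]
 [ 1.9 -1. ]
 [-1.  -0.3]
 [ 0.8  0.6]]
h at grip 0.0054 s off -0.0004
```

{"api": "arm_command", "payload": {"series": "-0.009 -0.003 0 -0.0027 0.0043 0.02 0.04;-0.009 -0.003 0 -0.0027 0.0043 0.04 0.04;-0.009 -0.003 0 -0.0027 0.0043 0.06 0.04;-0.009 -0.003 0 -0.0027 0.0043 0.08 0.04;-0.009 -0.003 0 -0.0027 0.0043 0.092 0.04;-0.009 -0.003 0 -0.0027 0.0043 0.098 0.04;-0.009 -0.003 0 -0.0027 0.0043 0.101 0.04;-0.009 -0.003 0 -0.0027 0.0043 0.1015 0.04;-0.009 -0.003 0 -0.0027 0.0043 0.1015 0.04;-0.009 -0.003 0 -0.0027 0.0043 0.1015 0.04"}}

```text
time: 8.48
eef_pos: [0.5291, -0.1601, 0.0945]
eef_rot: [0.001, 0.662, 0.75, 0.0]
ft_force: [0.1, -0.5, -2.4]
gripper_width: 0.05
finger_force: 25.0
```

{"api": "arm_command", "payload": {"series": "0 0 0 0 0 0.001 0.04;0 0 0 0 0 0.001 0.04;0 0 0 0 0 0.002 0.04;0 0 0 0 0 0.002 0.04"}}

```text
time: 8.82
eef_pos: [0.5286, -0.1599, 0.0917]
eef_rot: [0.001, 0.662, 0.75, -0.0]
ft_force: [0.6, 0.4, -2.3]
gripper_width: 0.0498
finger_force: 25.0
```

{"api": "arm_command", "payload": {"series": "0 0 0 0 0 0.0005 0.04;0 0 0 0 0 0.001 0.04;0 0 0 0 0 0.001 0.04"}}

```text
time: 9.07
eef_pos: [0.5285, -0.1598, 0.0906]
eef_rot: [0.0, 0.662, 0.75, -0.0]
ft_force: [0.2, 0.1, -2.5]
gripper_width: 0.0498
finger_force: 25.0
```

{"api": "arm_command", "payload": {"series": "0 0 0 0 0 0.0005 0.04;0 0 0 0 0 0.001 0.04;0 0 0 0 0 0.001 0.04"}}

```text
time: 9.32
eef_pos: [0.5286, -0.1599, 0.0902]
eef_rot: [0.001, 0.662, 0.75, -0.0]
ft_force: [-2.2, 1.0, 8.2]
gripper_width: 0.0497
finger_force: 25.0
```

{"api": "arm_command", "payload": {"series": "0 0 0 0 0 0.0005 0.04;0 0 0 0 0 0.001 0.04;0 0 0 0 0 0.001 0.04"}}

```text
time: 9.57
eef_pos: [0.5287, -0.16, 0.0901]
eef_rot: [0.001, 0.662, 0.75, 0.0]
ft_force: [-6.8, 2.7, 26.5]
gripper_width: 0.0498
finger_force: 25.0
```

{"api": "arm_command", "payload": {"series": "0 0 0 0 0 -0.0013 0.04;0 0 0 0 0 -0.0013 0.04;0 0 0 0 0 -0.0013 0.055;0 0 0 0 0 -0.0013 0.065;0 0 0 0 0 -0.0013 0.075;0 0 0 0 0 -0.0013 0.08;0 0 0 0 0 -0.0013 0.085;0 0 0 0 0 -0.0013 0.085;0 0 0 0 0 -0.0013 0.085;0 0 0 0 0 -0.02 0.085;0 0 0 0 0 -0.05 0.085;0 0 0 0 0 -0.09 0.085;0 0 0 0 0 -0.13 0.085;0 0 0 0 0 -0.17 0.085;0 0 0 0 0 -0.2 0.0912;0 0 0 0 0 -0.25 0.0912;0 0 0 0 0 -0.25 0.0912"}}

```text
time: 10.98
eef_pos: [0.53, -0.1603, 0.3451]
eef_rot: [0.004, 0.662, 0.75, 0.001]
ft_force: [0.7, -0.5, -0.1]
gripper_width: 0.0911
finger_force: 0.0
```

Run:
```python
from h import *
p=np.load("p.npy");R=Rslope(p[2])
print(sense()["time"])
goto(world(p[:3],bed(.16,0,.20))[0],R)
print(world(p[:3],bed(.16,0,.20)),world(p[:3],bed(.16,0,.017)))
```

```text
10.9833
rv [ 0.174  0.513 -0.627] deg 47.5 d [0.3394 0.129  0.0612]
rv [ 0.659 -0.224  2.424] deg 144.5 d [0.3394 0.129  0.0612]
[[0.6165217  0.19222675 0.28320508]] [[0.55298351 0.25806859 0.12472243]]
```

{"api": "arm_command", "payload": {"series": "0.174 0.513 -0.627 0.3394 0.129 0.05 0.0912;0.174 0.513 -0.627 0.3394 0.129 0.05 0.0912;0.174 0.513 -0.627 0.3394 0.129 0.05 0.0912;0.174 0.513 -0.627 0.3394 0.129 0.05 0.0912;0.174 0.513 -0.627 0.3394 0.129 0.05 0.0912;0.174 0.513 -0.627 0.3394 0.129 0.05 0.0912;0.174 0.513 -0.627 0.3394 0.129 0.05 0.0912;0.174 0.513 -0.627 0.3394 0.129 0.05 0.0912;0.174 0.513 -0.627 0.3394 0.129 0.0612 0.0912;0.174 0.513 -0.627 0.3394 0.129 0.0612 0.0912;0.174 0.513 -0.627 0.3394 0.129 0.0612 0.0912;0.174 0.513 -0.627 0.3394 0.129 0.0612 0.0912;0.174 0.513 -0.627 0.3394 0.129 0.0612 0.0912"}}

```text
time: 12.07
eef_pos: [0.6146, 0.192, 0.2777]
eef_rot: [-0.242, 0.378, 0.888, 0.102]
ft_force: [-0.4, -0.9, -0.6]
gripper_width: 0.0913
finger_force: 0.0
```

Run:
```python
from h import *
p=np.load("p.npy");R=Rslope(p[2])
for h in(.065,.017):goto(world(p[:3],bed(.16,0,h))[0],R)
s=grab_frame("scene");t=grab_frame("top")
Z=lambda im,x,y,w,h,k:cv2.resize(im[y:y+h,x:x+w,::-1],None,fx=k,fy=k,interpolation=cv2.INTER_CUBIC)
a=np.hstack([Z(s,265,105,95,130,3),Z(t,125,165,105,130,3)])
b=np.hstack([Z(s,150,190,100,60,3),Z(t,265,205,100,60,3)])
cv2.imwrite("pics/crop4.png",np.vstack([a,b]))
```

```text
rv [-0.002 -0.007 -0.003] deg 0.5 d [0.0008 0.0017 0.1297]
rv [-1.200e-02  2.000e-03  3.139e+00] deg 179.9 d [0.0008 0.0017 0.1297]
rv [-0.002 -0.007 -0.003] deg 0.5 d [0.0004 0.0018 0.1777]
rv [-1.200e-02  2.000e-03  3.139e+00] deg 179.9 d [0.0004 0.0018 0.1777]
```

View pics/crop4.png

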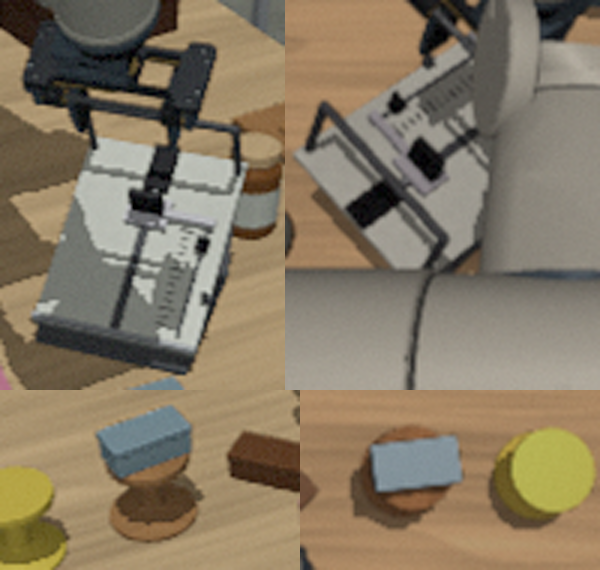

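The tin lies level in the middle of the wooden stand (lower right crop, about (416,463)). The paddle is clear, and the hand stands square over it. I go down with the fingers open.

{"api": "arm_command", "payload": {"series": "0 -0.007 -0.003 0.0006 0.0017 0.04 0.0912;0 -0.007 -0.003 0.0006 0.0017 0.08 0.0912;0 -0.007 -0.003 0.0006 0.0017 0.11 0.0912;0 -0.007 -0.003 0.0006 0.0017 0.13 0.0912;0 -0.007 -0.003 0.0006 0.0017 0.15 0.0912;0 -0.007 -0.003 0.0006 0.0017 0.165 0.0912;0 -0.007 -0.003 0.0006 0.0017 0.172 0.0912;0 -0.007 -0.003 0.0006 0.0017 0.175 0.0912;0 -0.007 -0.003 0.0006 0.0017 0.175 0.0912"}}

```text
time: 12.92
eef_pos: [0.5537, 0.2578, 0.127]
eef_rot: [-0.239, 0.377, 0.889, 0.101]
ft_force: [-0.6, 1.0, -0.8]
gripper_width: 0.0915
finger_force: 0.0
```

Run:
```python
from h import *
p=np.load("p.npy");R=Rslope(p[2])
goto(world(p[:3],bed(.16,0,.0175))[0],R);print(sense()["ft_force"])
```

```text
rv [-0.002 -0.001  0.001] deg 0.1 d [-0.0005 -0.0003  0.0018]
rv [ 1.000e-03 -3.000e-03 -3.141e+00] deg 180.0 d [-0.0005 -0.0003  0.0018]
[-0.61850727  1.0442051  -0.75161598]
```

{"api": "arm_command", "payload": {"series": "0 0 0 0 0 0.001 0.07;0 0 0 0 0 0.001 0.055;0 0 0 0 0 0.001 0.045;0 0 0 0 0 0.001 0.035;0 0 0 0 0 0.001 0.03;0 0 0 0 0 0.001 0.03;0 0 0 0 0 0.001 0.03;0 0 0 0 0 0.001 0.03", "newtons": 10}}

```text
time: 13.58
eef_pos: [0.5531, 0.2585, 0.1259]
eef_rot: [-0.239, 0.377, 0.889, 0.1]
ft_force: [0.4, 0.0, 0.9]
gripper_width: 0.041
finger_force: 0.0
```

Run:
```python
from h import *
p=np.load("p.npy");R=Rslope(p[2]);s=sense();print(R.T@s["ft_force"],s["gripper_width"],s["finger_force"],s["eef_pos"].round(4))
```

```text
[ 0.18942081  0.33646983 -0.88578742] 0.04101090544798266 0.0 [0.5531 0.2585 0.1259]
```

Just about to touch. I finish the grip and firm it up.

{"api": "arm_command", "payload": {"series": "0 0 0 0 0 0 0.03;0 0 0 0 0 0 0.03;0 0 0 0 0 0 0.03;0 0 0 0 0 0 0.03", "newtons": 10}}

```text
time: 13.92
eef_pos: [0.5532, 0.2585, 0.1259]
eef_rot: [-0.239, 0.377, 0.889, 0.101]
ft_force: [1.1, 1.8, -0.7]
gripper_width: 0.0399
finger_force: 10.0
```

{"api": "arm_command", "payload": {"series": "0 0 0 0 0 0 0.03;0 0 0 0 0 0 0.03;0 0 0 0 0 0 0.03;0 0 0 0 0 0 0.03", "newtons": 50}}

```text
time: 14.25
eef_pos: [0.5532, 0.2585, 0.1259]
eef_rot: [-0.239, 0.377, 0.889, 0.101]
ft_force: [2.9, 3.2, -0.1]
gripper_width: 0.0396
finger_force: 50.0
```

Run:
```python
from h import *
p=np.load("p.npy");R=Rslope(p[2]);s=sense();print((R.T@s["ft_force"]).round(2),s["gripper_width"],s["finger_force"],s["eef_pos"].round(5),s["time"])
np.save("home.npy",s["eef_pos"])
# better view of the mark: average frames of both cameras
f=np.mean([grab_frame("scene") for _ in range(6)],0).astype(np.uint8);cv2.imwrite("pics/s_home.png",f[:,:,::-1])
```

```text
[0.19 4.33 0.19] 0.03959363632589303 49.98765707015991 [0.55325 0.25854 0.12588] 14.25
```

{"api": "arm_command", "payload": {"series": "0 0 0 -0.001 0 0 0.03;0 0 0 -0.003 0 0 0.03;0 0 0 -0.006 0 0 0.03;0 0 0 -0.009 0 0 0.03;0 0 0 -0.012 0 0 0.03;0 0 0 -0.015 0 0 0.03;0 0 0 -0.018 0 0 0.03;0 0 0 -0.021 0 0 0.03;0 0 0 -0.024 0 0 0.03;0 0 0 -0.027 0 0 0.03;0 0 0 -0.03 0 0 0.03;0 0 0 -0.034 0 0 0.03;0 0 0 -0.038 0 0 0.03;0 0 0 -0.042 0 0 0.03;0 0 0 -0.046 0 0 0.03;0 0 0 -0.049 0 0 0.03;0 0 0 -0.05 0 0 0.03;0 0 0 -0.05 0 0 0.03;0 0 0 -0.05 0 0 0.03", "newtons": 50}}

```text
time: 16.13
eef_pos: [0.5826, 0.2277, 0.1013]
eef_rot: [-0.24, 0.377, 0.889, 0.101]
ft_force: [-1.1, 5.0, 6.0]
gripper_width: 0.0399
finger_force: 50.0
```

```bash
cat > look.py <<'E'
import sys
from h import *
p=np.load("p.npy");R=Rslope(p[2]);s=sense()
print("F",(R.T@s["ft_force"]).round(2),s["gripper_width"].round(4),"moved",(R.T@(s["eef_pos"]-np.load("home.npy"))).round(5),s["time"])
f=[np.mean([grab_frame(n) for _ in range(6)],0).astype(np.uint8)[:,:,::-1] for n in("scene","top")]
for n,a in zip(("scene","top"),f):
    cv2.imwrite(f"pics/{n}_{sys.argv[1]}.png",a)
    c=proj(n,world(p[:3],bed(.08,-.08,.01)))[0].astype(int);print(n,c)
Z=lambda im,x,y,w,h,k:cv2.resize(im[y:y+h,x:x+w],None,fx=k,fy=k,interpolation=cv2.INTER_CUBIC)
c=[proj(n,world(p[:3],bed(.085,-.08,.01)))[0].astype(int) for n in("scene","top")]
cv2.imwrite(f"pics/crop_{sys.argv[1]}.png",np.hstack([Z(im,x-25,y-30,50,60,8) for im,(x,y) in zip(f,c)]))
print([ (x-25,y-30) for x,y in c])
E
python3 look.py p50
```

```text
Traceback (most recent call last):
  File "look.py", line 4, in <module>
    print("F",(R.T@s["ft_force"]).round(2),s["gripper_width"].round(4),"moved",(R.T@(s["eef_pos"]-np.load("home.npy"))).round(5),s["time"])
                                           ^^^^^^^^^^^^^^^^^^^^^^^^
AttributeError: 'float' object has no attribute 'round'
```

```bash
sed -i 's/s\["gripper_width"\].round(4)/round(s["gripper_width"],4)/' look.py; python3 look.py p50
```

```text
F [ 6.8   2.74 -3.06] 0.0399 moved [-4.918e-02 -2.400e-04  3.000e-05] 16.1333
scene [330 199]
top [171 189]
[(np.int64(306), np.int64(168)), (np.int64(145), np.int64(160))]
```

View pics/crop_p50.png

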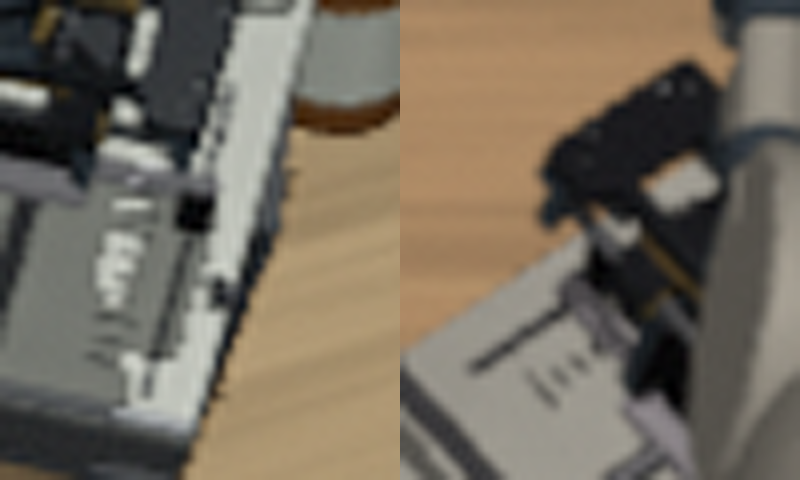

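Run:
```python
from h import *
p=np.load("p.npy")
g=cv2.imread("pics/scene_p50.png",0); print("scene p50 cols 325..340 rows 188..210");print(g[188:211,325:341])
c=cv2.imread("pics/crop1.png",0)
s=cv2.resize(c[:400,:360],None,fx=.25,fy=.25,interpolation=cv2.INTER_AREA);t=cv2.resize(c[:400,380:800],None,fx=.25,fy=.25,interpolation=cv2.INTER_AREA)
print("scene0 cols 327..340 rows 182..210");print(s[182-135:211-135,57:71])
print("top0 cols 157..178 rows 181..203 ");print(t[11:34,32:54])
for n in("scene","top"):
    print(n,[(a,b,proj(n,world(p[:3],bed(a,-.072 if b else -.092,h)))[0].round(1).tolist(),h) for a,b in((.13,1),(.08,1),(.065,0)) for h in(0,.015,.025)])
```

```text
scene p50 cols 325..340 rows 188..210
[[192 173 111  31  62 169 157 133 180 190 188 186 188 190 151  75]
 [132 127 102  66  89 150 133 128 178 190 187 186 189 174 121  76]
 [ 98 101 101  99 102 114 106 102 166 191 188 186 191 160  92  81]
 [ 90  90  97  87  82  98 105  97 148 184 188 187 193 155  79  79]
 [ 88  98  92  58  33  49  56  60 159 191 190 190 183 139  77  78]
 [111 116  97  46   5  12   9  30 163 194 189 192 167 106  81  79]
 [ 94 112  92  31   9  11   2  59 167 193 191 193 157  81  82  82]
 [ 88 110  86   9   8   8  23  87 170 193 192 194 155  78  83  74]
 [114 118  93  42  17   4  18  89 170 193 193 180 124  56  69  67]
 [109 119 115 104  74  71  79 157 190 192 196 167  80  35  42  82]
 [114 115 118  97  60  94 108 169 194 193 196 156  38  31  37 112]
 [116 117 118  88  72 107 113 170 194 192 188 139  30  34  44 125]
 [115 116 113  73  89 117 111 168 194 196 172 100  32  44  97 144]
 [115 118  97  59  97 117 163 194 198 200 163  57  30  42 127 157]
 [117 119  92  64 102 117 147 145 132 181 160  36  30  94 144 154]
 [119 112  78  74 107 116 125  96  41 109 102  36  41 122
[... 4306 characters left out ...]

 [ 97  66  93 115 109 114 131 148 148 147 146 125 100 130 139 134 148 149
  141 136 151 152]]
scene [(0.13, 1, [332.1, 187.5], 0), (0.13, 1, [331.9, 185.5], 0.015), (0.13, 1, [331.7, 184.2], 0.025), (0.08, 1, [328.5, 200.3], 0), (0.08, 1, [328.2, 198.4], 0.015), (0.08, 1, [328.1, 197.2], 0.025), (0.065, 0, [333.2, 205.4], 0), (0.065, 0, [333.0, 203.6], 0.015), (0.065, 0, [332.8, 202.3], 0.025)]
top [(0.13, 1, [161.2, 200.9], 0), (0.13, 1, [162.2, 198.7], 0.015), (0.13, 1, [162.8, 197.2], 0.025), (0.08, 1, [172.6, 193.0], 0), (0.08, 1, [173.6, 190.8], 0.015), (0.08, 1, [174.4, 189.3], 0.025), (0.065, 0, [171.9, 186.4], 0), (0.065, 0, [172.9, 184.2], 0.015), (0.065, 0, [173.6, 182.7], 0.025)]
```

The drag pointer began about 17 mm down the slope and is now pushed by the slide's arm. In scene pixels the pointer is at (330.0,194.4) and the mark at (334,204.5), about 33 mm still to go. I pull most of that and measure again.

{"api": "arm_command", "payload": {"series": "0 0 0 -0.002 0 0 0.03;0 0 0 -0.005 0 0 0.03;0 0 0 -0.008 0 0 0.03;0 0 0 -0.011 0 0 0.03;0 0 0 -0.014 0 0 0.03;0 0 0 -0.017 0 0 0.03;0 0 0 -0.02 0 0 0.03;0 0 0 -0.023 0 0 0.03;0 0 0 -0.025 0 0 0.03;0 0 0 -0.026 0 0 0.03;0 0 0 -0.026 0 0 0.03;0 0 0 -0.026 0 0 0.03", "newtons": 50}}

```text
time: 17.73
eef_pos: [0.598, 0.2116, 0.0884]
eef_rot: [-0.24, 0.376, 0.889, 0.101]
ft_force: [-2.7, 4.8, 7.1]
gripper_width: 0.0396
finger_force: 50.0
```

```bash
python3 look.py p75
python3 - <<'E'
import cv2
g=cv2.imread("pics/scene_p75.png",0); print("cols 322..340 rows 192..210");print(g[192:211,322:341])
t=cv2.imread("pics/top_p75.png",0); print("top cols 164..182 rows 180..196");print(t[180:197,164:183])
E
```

```text
F [ 8.15  1.4  -3.52] 0.0396 moved [-7.492e-02 -3.700e-04  1.000e-05] 17.7333
scene [330 199]
top [171 189]
[(np.int64(306), np.int64(168)), (np.int64(145), np.int64(160))]
cols 322..340 rows 192..210
[[ 38  42  36  26  24  18  18 159 151 128 176 191 189 189 190 183 138  79
   79]
 [172 154 122  59  34  29  54 152 135 154 188 190 189 189 193 167 105  81
   81]
 [120 108  96  63  31  58 157 155  93 161 191 191 189 190 194 159  81  82
   82]
 [ 94 118 125  85  32  62 171 158 133 180 193 190 190 190 194 156  76  82
   77]
 [ 99 107 110  85  46  69 131 124 117 175 193 190 190 193 180 124  57  70
   65]
 [151 133  99 100  99 101 109 103  99 154 185 192 191 195 165  80  36  41
   84]
 [119 104  85  89  78  59  79  90  90 145 182 192 192 197 157  42  30  38
  111]
 [ 79 103 113 100  59   8  30  39  54 160 192 192 193 188 139  33  32  42
  125]
 [172 135 120  94  34   5   4   5  20 165 196 193 196 172  98  32  43  99
  145]
 [140 123 121  90  23   6   9   2  61 170 200 197 200 162  60  28  40 127
  157]
 [ 87 108 119  89  19   4  10  21  90 148 145 132 181 159  40  30  93 143
  154]
 [110 11
[... 1350 characters left out ...]
 146 126 103  51   6  18  32  28  25  27  25
   31]
 [135 127 129 146 149 157 154 148 130  97  21   4  11  19  21  27  26  28
   26]
 [131 131 142 155 155 154 148 123  87  56  14  10  11  15  16  21  25  27
   26]
 [145 149 157 153 154 146 121  89  74  68  45   9   8  15  15  19  19  26
   27]
 [156 154 153 153 153 134  86  71  74  74  64  32  17  35  32  18  15  21
   26]
 [152 153 152 153 153 130  75  64  83  92  70  62  61  70  63  30  15  22
   41]
 [152 153 153 154 145 112  62  49  83  96  75  75  78  83  80  57  16  22
   38]
 [152 152 153 145 115  74  60  67  79  85  91  97  74  84  94  73  30  22
   28]
 [152 143 124 104  72  85 121 124 125 113  98 103  74  82 104 105  59  31
   28]]
```

View pics/crop_p75.png

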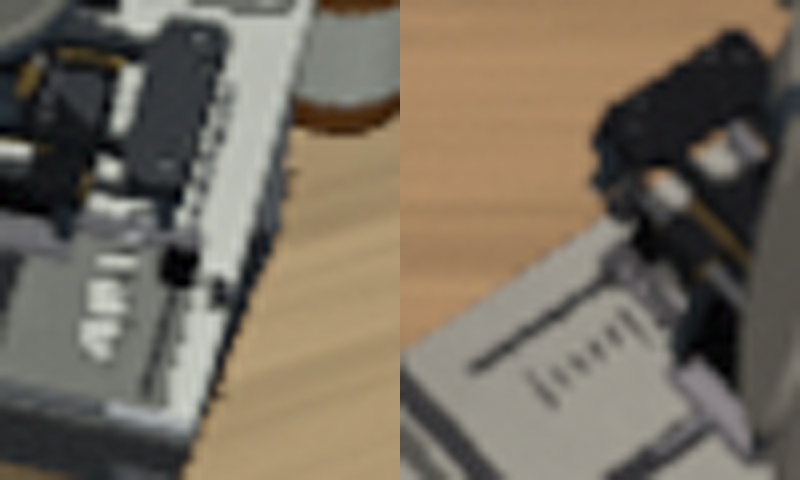

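The pointer is now at (328.5,201.2) and the mark at (334,204.5), which leaves about 7 mm. I pull 5.5 mm more and ease the slide home. With the arm clear I can then measure both in both cameras and do the last bit.

{"api": "arm_command", "payload": {"series": "0 0 0 -0.0015 0 0 0.03;0 0 0 -0.003 0 0 0.03;0 0 0 -0.0045 0 0 0.03;0 0 0 -0.0055 0 0 0.03;0 0 0 -0.0055 0 0 0.03;0 0 0 -0.0055 0 0 0.03", "newtons": 50}}

```text
time: 18.83
eef_pos: [0.6013, 0.2082, 0.0857]
eef_rot: [-0.24, 0.376, 0.889, 0.1]
ft_force: [-2.5, 4.7, 7.9]
gripper_width: 0.0397
finger_force: 50.0
```

```bash
python3 look.py p80
python3 - <<'E'
import cv2
g=cv2.imread("pics/scene_p80.png",0); print("cols 322..338 rows 196..209");print(g[196:210,322:339])
from h import *
goto(np.load("home.npy"),Rslope(np.load("p.npy")[2]))
E
```

```text
F [ 8.39  1.42 -4.25] 0.0397 moved [-8.033e-02 -4.000e-04  4.000e-05] 18.8333
scene [330 199]
top [171 189]
[(np.int64(306), np.int64(168)), (np.int64(145), np.int64(160))]
cols 322..338 rows 196..209
[[179 200 158  29  32 124 167 135 134 181 191 191 191 193 181 125  57]
 [122 137 107  47  29 115 133 103 160 192 192 191 192 196 166  81  36]
 [101 101  99  97  84  97 104  98 117 171 192 191 192 197 155  40  28]
 [ 80  88  95  93  84  87  98 104 111 170 193 190 193 189 139  32  29]
 [ 99  97 108  81  39  40  47  61  88 170 195 192 196 172  98  31  46]
 [117 115 119  90  21   4   8  19  68 171 200 196 199 162  59  32  42]
 [ 88 112 112  73   8   9  12   2  66 142 146 132 182 159  39  28  94]
 [112 116 108  65   6   4  13  18  89 123  95  42 111 102  36  44 122]
 [119 119 119  83  16   4   1  62 165 166  93  48  79  70  38  92 141]
 [102 119 121 117  88  48  69 101 177 174  88  30  50  48  29 124 155]
 [114 119 119 121  90  75 105 111 173 166 105  97  68  29  32 126 153]
 [110 119 119 114  76  89 116 164 192 190 189 168  98  30  90 138 150]
 [ 92 110 121  98  62  97 115 172 196 195 199 166  69  33 120 152 151]
 [111 115 120  92  66 101 114 170 196 194 198 156  39  48 133 158 153]]
rv [-0.003 -0.003  0.001] deg 0.3 d [0.0803 0.0005 0.0002]
rv [ 0.005 -0.005 -3.14 ] deg 179.9 d [0.0803 0.0005 0.0002]
```

{"api": "arm_command", "payload": {"series": "0 0 0 0.002 0 0 0.03;0 0 0 0.006 0 0 0.03;0 0 0 0.011 0 0 0.03;0 0 0 0.016 0 0 0.03;0 0 0 0.021 0 0 0.03;0 0 0 0.026 0 0 0.03;0 0 0 0.031 0 0 0.03;0 0 0 0.036 0 0 0.03;0 0 0 0.041 0 0 0.03;0 0 0 0.046 0 0 0.03;0 0 0 0.051 0 0 0.03;0 0 0 0.056 0 0 0.03;0 0 0 0.061 0 0 0.03;0 0 0 0.066 0 0 0.03;0 0 0 0.07 0 0 0.03;0 0 0 0.073 0 0 0.03;0 0 0 0.076 0 0 0.03;0 0 0 0.079 0 0 0.03;0 0 0 0.081 0 0 0.03;0 0 0 0.0815 0 0 0.03", "newtons": 50}}

```text
time: 21.1
eef_pos: [0.5532, 0.2586, 0.1259]
eef_rot: [-0.239, 0.377, 0.889, 0.1]
ft_force: [5.1, 2.4, -2.0]
gripper_width: 0.0397
finger_force: 50.0
```

{"api": "arm_command", "payload": {"series": "0 0 0 0.0002 0 0 0.03;0 0 0 0.0005 0 0 0.03;0 0 0 0.0005 0 0 0.03", "newtons": 50}}

```text
time: 21.35
eef_pos: [0.5532, 0.2586, 0.1259]
eef_rot: [-0.239, 0.377, 0.889, 0.1]
ft_force: [5.1, 2.5, -2.5]
gripper_width: 0.0398
finger_force: 50.0
```

Run:
```python
from h import *
p=np.load("p.npy");R=Rslope(p[2]);s=sense();print((R.T@s["ft_force"]).round(2),(R.T@(s["eef_pos"]-np.load("home.npy"))).round(5),s["time"])
```

```text
[-2.8   5.4   1.32] [6.e-05 1.e-05 0.e+00] 21.35
```

The slide is home to within 0.1 mm and seated on its stop. I let go and clear the arm to measure.

{"api": "arm_command", "payload": {"series": "0 0 0 -0.0003 0 0 0.045;0 0 0 -0.0003 0 0 0.06;0 0 0 -0.0003 0 0 0.08;0 0 0 -0.0003 0 0 0.08;0 0 0 -0.0003 0 -0.01 0.08;0 0 0 -0.0003 0 -0.04 0.08;0 0 0 -0.0003 0 -0.08 0.08;0 0 0 -0.0003 0 -0.12 0.08;0 0 0 -0.0003 0 -0.16 0.08;0 0 0 -0.0003 0 -0.18 0.08;0 0 0 -0.093 -0.263 -0.372 0.08;0 0 0 -0.093 -0.263 -0.372 0.08;0 0 0 -0.093 -0.263 -0.372 0.08;0 0 0 -0.093 -0.263 -0.372 0.08;0 0 0 -0.093 -0.263 -0.372 0.08;0 0 0 -0.093 -0.263 -0.372 0.08;0 0 0 -0.093 -0.263 -0.372 0.08;0 0 0 -0.093 -0.263 -0.372 0.08;0 0 0 -0.093 -0.263 -0.372 0.08;0 0 0 -0.093 -0.263 -0.372 0.08", "newtons": 20}}

```text
time: 23.02
eef_pos: [0.5496, -0.1182, 0.4032]
eef_rot: [-0.238, 0.378, 0.889, 0.101]
ft_force: [1.3, 0.5, -0.6]
gripper_width: 0.0802
finger_force: 0.0
```

```bash
python3 look.py rel
python3 - <<'E'
import cv2
from h import *
p=np.load("p.npy")
g=cv2.imread("pics/scene_rel.png",0); print("cols 322..338 rows 196..209");print(g[196:210,322:339])
t=cv2.imread("pics/top_rel.png",0); print("top cols 166..184 rows 180..196");print(t[180:198,166:185])
for n in("scene","top"):
    for a,y in((.07,-.072),(.065,-.072),(.065,-.092),(.065,-.095)): print(n,a,y,[proj(n,world(p[:3],bed(a,y,h)))[0].round(2).tolist() for h in(0,.01,.02)])
E
```

```text
F [-0.79  1.32  0.24] 0.0802 moved [-0.09392 -0.26422 -0.37445] 23.0167
scene [330 199]
top [171 189]
[(np.int64(306), np.int64(168)), (np.int64(145), np.int64(160))]
cols 322..338 rows 196..209
[[185 196 192 188 190 193 186 137 134 182 194 193 193 196 184 126  60]
 [165 145 149 183 194 195 167 102 158 192 193 192 194 198 168  82  35]
 [189 184 184 192 195 197 160  70 162 195 192 192 193 200 158  41  33]
 [159 186 196 185 174 179 141 134 185 194 192 193 194 191 142  36  32]
 [169 179 196 164 104  99  78 119 181 197 195 194 198 175  97  29  44]
 [193 192 197 161  58   9  17  51 143 189 199 198 203 164  61  31  41]
 [157 183 187 137  34   3   6   0 129 164 145 133 185 162  40  33  95]
 [186 194 182 120  23  32  40  44 164 170  94  42 111 103  35  43 124]
 [196 196 197 151  15  13  12 121 187 176  92  48  80  73  38  93 144]
 [176 197 173 125  83  44  65 111 179 173  89  33  54  48  32 124 157]
 [192 197 190 191 153  87 103 163 196 167 108  99  68  32  33 128 155]
 [188 197 198 192 142 155 189 194 198 192 190 170  99  29  90 140 152]
 [147 185 197 171 106 166 199 197 196 196 202 167  70
[... 1458 characters left out ...]
8 158 147 139 149 116 112 149 159
  158]
 [ 76  88 119 135 156 156 157 157 151 147 159 148 127 142 148 134 150 159
  159]]
scene 0.07 -0.072 [[327.78, 202.9], [327.6, 201.67], [327.41, 200.42]]
scene 0.065 -0.072 [[327.41, 204.21], [327.23, 202.98], [327.04, 201.74]]
scene 0.065 -0.092 [[333.21, 205.4], [333.06, 204.18], [332.9, 202.94]]
scene 0.065 -0.095 [[334.08, 205.58], [333.93, 204.35], [333.78, 203.12]]
top 0.07 -0.072 [[174.81, 191.51], [175.52, 190.04], [176.23, 188.55]]
top 0.065 -0.072 [[175.91, 190.75], [176.63, 189.28], [177.35, 187.79]]
top 0.065 -0.092 [[171.89, 186.43], [172.58, 184.94], [173.27, 183.43]]
top 0.065 -0.095 [[171.28, 185.78], [171.97, 184.29], [172.67, 182.78]]
```

View pics/crop_rel.png

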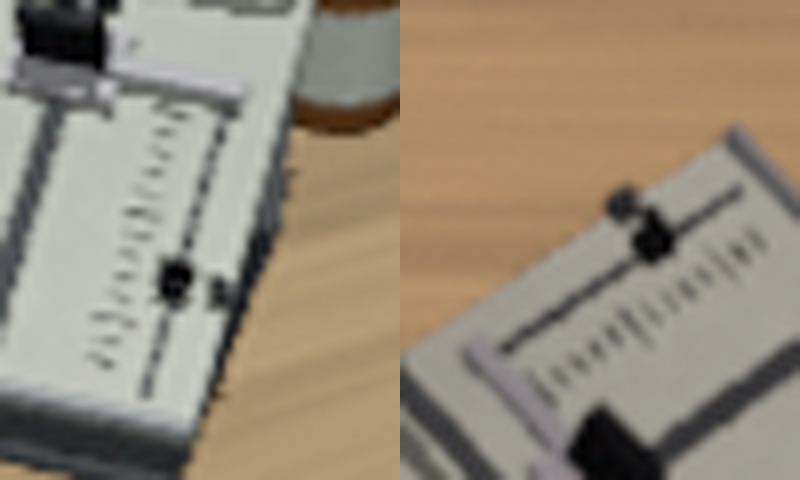

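The slide is seen home. In scene the pointer is at (327.4,202.5) beside the clip at (334,204.5). In top the pointer is at (176.3,190.0) and the clip at (172.3,185.1). By eye it is 1 to 2 mm short, so I work that out in both views along the slope.

```bash
cat > lvl.py <<'E'
import sys
from h import *
p=np.load("p.npy")
def run(tag):
  out={}
  for n,bx in(("top",{"ptr":(173.2,186.9,179.3,193),"clip":(169.6,181.5,174.4,187.8)}),("scene",{"ptr":(324.5,199.2,330.6,206),"clip":(331.4,201.4,334.6,207)})):
    f=lambda s,y,h:proj(n,world(p[:3],bed(s,y,h)))[0]
    o=f(.066,-.08,.008);ds=f(.067,-.08,.008)-o;dy=f(.066,-.081,.008)-o
    M=np.linalg.inv(np.c_[ds,dy]) # px -> mm (s, -y) at h=8mm
    g=cv2.imread(f"pics/{n}_{tag}.png",0).astype(np.float32)
    for k,(x0,y0,x1,y1) in bx.items():
      X,Y=np.meshgrid(np.arange(x0,x1,.05),np.arange(y0,y1,.05));v=cv2.remap(g,X.astype(np.float32),Y.astype(np.float32),cv2.INTER_CUBIC)
      for th in(50,65,80,95):
        m=v<th;q=M@(np.c_[X[m],Y[m]]-p[3+2*(n=="top"):5+2*(n=="top")]-o).T
        out[n,k,th]=(66+q[0].mean(),66+np.percentile(q[0],[1,99]).mean(),np.ptp(np.percentile(q[0],[1,99])),-80-q[1].mean())
  for th in(50,65,80,95):
    for i,nm in((0,"centroid"),(1,"extent")):
      d=[out[n,"ptr",th][i]-out[n,"clip",th][i] for n in("top","scene")]
      print(th,nm,"top %.1f scene %.1f comb %.1f"%(*d,.432*d[0]+.568*d[1]), [round(out[k][2],1) for k in out if k[2]==th],[round(out[k][3],1) for k in out if k[2]==th])
run(sys.argv[1])
E
python3 lvl.py rel
```

```text
50 centroid top 0.1 scene 2.4 comb 1.4 [np.float64(17.9), np.float64(10.5), np.float64(16.6), np.float64(12.3)] [np.float64(-73.6), np.float64(-93.2), np.float64(-70.3), np.float64(-91.0)]
50 extent top 0.5 scene 2.9 comb 1.9 [np.float64(17.9), np.float64(10.5), np.float64(16.6), np.float64(12.3)] [np.float64(-73.6), np.float64(-93.2), np.float64(-70.3), np.float64(-91.0)]
65 centroid top 0.4 scene 2.6 comb 1.7 [np.float64(19.9), np.float64(12.5), np.float64(18.9), np.float64(13.2)] [np.float64(-73.5), np.float64(-93.1), np.float64(-70.3), np.float64(-91.6)]
65 extent top 0.8 scene 2.3 comb 1.7 [np.float64(19.9), np.float64(12.5), np.float64(18.9), np.float64(13.2)] [np.float64(-73.5), np.float64(-93.1), np.float64(-70.3), np.float64(-91.6)]
80 centroid top 0.6 scene 2.3 comb 1.6 [np.float64(22.2), np.float64(14.4), np.float64(20.5), np.float64(13.9)] [np.float64(-73.4), np.float64(-93.3), np.float64(-70.4), np.float64(-91.4)]
80 extent top 1.0 scene 1.9 comb 1.5 [np.float64(22.2), np.float64(14.4), np.float64(20.5), np.float64(13.9)] [np.float64(-73.4), np.float64(-93.3), np.float64(-70.4), np.float64(-91.4)]
95 centroid top 1.1 scene 2.1 comb 1.7 [np.float64(25.3), np.float64(16.1), np.float64(21.5), np.float64(14.6)] [np.float64(-73.3), np.float64(-93.4), np.float64(-70.4), np.float64(-91.3)]
95 extent top 2.2 scene 1.8 comb 2.0 [np.float64(25.3), np.float64(16.1), np.float64(21.5), np.float64(14.6)] [np.float64(-73.3), np.float64(-93.4), np.float64(-70.4), np.float64(-91.3)]
```

Both views agree that it is 1.7 mm short, so the full pull should be 82.0 mm from home. I grip the paddle again at the same pose.

Run:
```python
from h import *
p=np.load("p.npy");R=Rslope(p[2]);g=np.load("home.npy")
goto(g-.18*R[:,2],R);goto(g,R)
```

```text
rv [-0.003 -0.001  0.002] deg 0.2 d [0.0924 0.2626 0.1918]
rv [ 2.00e-03 -4.00e-03 -3.14e+00] deg 179.9 d [0.0924 0.2626 0.1918]
rv [-0.003 -0.001  0.002] deg 0.2 d [0.0922 0.2631 0.3718]
rv [ 2.00e-03 -4.00e-03 -3.14e+00] deg 179.9 d [0.0922 0.2631 0.3718]
```

{"api": "arm_command", "payload": {"series": "0 0 0 0.0924 0.2628 0.18 0.0912;0 0 0 0.0924 0.2628 0.18 0.0912;0 0 0 0.0924 0.2628 0.18 0.0912;0 0 0 0.0924 0.2628 0.18 0.0912;0 0 0 0.0924 0.2628 0.18 0.0912;0 0 0 0.0924 0.2628 0.18 0.0912;0 0 0 0.0924 0.2628 0.18 0.0912;0 0 0 0.0924 0.2628 0.18 0.0912;0 0 0 0.0924 0.2628 0.18 0.0912;0 0 0 0.0924 0.2628 0.18 0.0912;0 0 0 0.0923 0.263 0.22 0.0912;0 0 0 0.0922 0.263 0.26 0.0912;0 0 0 0.0922 0.263 0.3 0.0912;0 0 0 0.0922 0.263 0.33 0.0912;0 0 0 0.0922 0.263 0.35 0.0912;0 0 0 0.0922 0.263 0.362 0.0912;0 0 0 0.0922 0.263 0.369 0.0912;0 0 0 0.0922 0.263 0.3715 0.0912;0 0 0 0.0922 0.263 0.3715 0.0912;0 0 0 0.0922 0.263 0.3715 0.0912"}}

```text
time: 25.28
eef_pos: [0.5544, 0.2575, 0.127]
eef_rot: [-0.238, 0.377, 0.889, 0.101]
ft_force: [0.4, -0.0, 0.4]
gripper_width: 0.0911
finger_force: 0.0
```

Run:
```python
from h import *
p=np.load("p.npy");R=Rslope(p[2]);goto(np.load("home.npy"),R);print(R.T@sense()["ft_force"])
```

```text
rv [-0.001 -0.     0.001] deg 0.1 d [ 0.0007 -0.0001  0.0017]
rv [ 0.00e+00 -2.00e-03 -3.14e+00] deg 179.9 d [ 0.0007 -0.0001  0.0017]
[-0.04169177  0.22581037 -0.49294576]
```

{"api": "arm_command", "payload": {"series": "0 0 0 0.0004 0 0.001 0.07;0 0 0 0.0004 0 0.001 0.055;0 0 0 0.0004 0 0.001 0.045;0 0 0 0.0004 0 0.001 0.035;0 0 0 0.0004 0 0.001 0.03;0 0 0 0.0004 0 0.001 0.03;0 0 0 0.0004 0 0.001 0.03;0 0 0 0.0004 0 0.001 0.03;0 0 0 0.0004 0 0.001 0.03;0 0 0 0.0004 0 0.001 0.03;0 0 0 0.0004 0 0.001 0.03", "newtons": 10}}

```text
time: 26.2
eef_pos: [0.553, 0.2588, 0.1255]
eef_rot: [-0.239, 0.377, 0.889, 0.101]
ft_force: [1.2, 1.8, -0.3]
gripper_width: 0.0399
finger_force: 10.0
```

{"api": "arm_command", "payload": {"series": "0 0 0 0 0 0 0.03;0 0 0 0 0 0 0.03;0 0 0 0 0 0 0.03;0 0 0 0 0 0 0.03", "newtons": 50}}

```text
time: 26.53
eef_pos: [0.553, 0.2588, 0.1255]
eef_rot: [-0.239, 0.377, 0.889, 0.101]
ft_force: [2.6, 3.9, -2.2]
gripper_width: 0.0395
finger_force: 50.0
```

Run:
```python
from h import *
p=np.load("p.npy");R=Rslope(p[2]);s=sense();print((R.T@s["ft_force"]).round(2),(R.T@(s["eef_pos"]-np.load("home.npy"))).round(5),s["time"]);np.save("home2.npy",s["eef_pos"])
```

```text
[-0.23  4.59  2.45] [1.3e-04 2.0e-05 5.4e-04] 26.5333
```

{"api": "arm_command", "payload": {"series": "0 0 0 -0.001 0 0 0.03;0 0 0 -0.004 0 0 0.03;0 0 0 -0.008 0 0 0.03;0 0 0 -0.012 0 0 0.03;0 0 0 -0.016 0 0 0.03;0 0 0 -0.02 0 0 0.03;0 0 0 -0.024 0 0 0.03;0 0 0 -0.028 0 0 0.03;0 0 0 -0.032 0 0 0.03;0 0 0 -0.036 0 0 0.03;0 0 0 -0.04 0 0 0.03;0 0 0 -0.045 0 0 0.03;0 0 0 -0.05 0 0 0.03;0 0 0 -0.055 0 0 0.03;0 0 0 -0.06 0 0 0.03;0 0 0 -0.065 0 0 0.03;0 0 0 -0.07 0 0 0.03;0 0 0 -0.074 0 0 0.03;0 0 0 -0.077 0 0 0.03;0 0 0 -0.078 0 0 0.03", "newtons": 50}}

```text
time: 28.2
eef_pos: [0.5992, 0.2103, 0.0868]
eef_rot: [-0.24, 0.377, 0.889, 0.101]
ft_force: [-3.2, 4.4, 8.0]
gripper_width: 0.0397
finger_force: 50.0
```

{"api": "arm_command", "payload": {"series": "0 0 0 -0.001 0 0 0.03;0 0 0 -0.002 0 0 0.03;0 0 0 -0.003 0 0 0.03;0 0 0 -0.004 0 0 0.03;0 0 0 -0.0045 0 0 0.03;0 0 0 -0.0045 0 0 0.03;0 0 0 -0.0045 0 0 0.03;0 0 0 -0.0045 0 0 0.03", "newtons": 50}}

```text
time: 28.87
eef_pos: [0.6016, 0.2078, 0.0848]
eef_rot: [-0.24, 0.376, 0.889, 0.1]
ft_force: [-3.9, 3.9, 7.8]
gripper_width: 0.04
finger_force: 50.0
```

Run:
```python
from h import *
p=np.load("p.npy");R=Rslope(p[2]);s=sense();print((R.T@s["ft_force"]).round(2),(R.T@(s["eef_pos"]-np.load("home2.npy"))).round(5),s["time"])
```

```text
[ 8.64 -0.15 -3.96] [-8.136e-02 -4.500e-04  4.000e-05] 28.8667
```

{"api": "arm_command", "payload": {"series": "0 0 0 -0.0003 0 0 0.03;0 0 0 -0.0006 0 0 0.03;0 0 0 -0.0006 0 0 0.03;0 0 0 -0.0006 0 0 0.03;0 0 0 -0.0006 0 0 0.03", "newtons": 50}}

```text
time: 29.28
eef_pos: [0.6019, 0.2075, 0.0845]
eef_rot: [-0.24, 0.376, 0.889, 0.1]
ft_force: [-4.0, 3.5, 8.6]
gripper_width: 0.0394
finger_force: 50.0
```

Run:
```python
from h import *
p=np.load("p.npy");R=Rslope(p[2]);s=sense();print((R.T@s["ft_force"]).round(2),(R.T@(s["eef_pos"]-np.load("home2.npy"))).round(5),s["time"])
```

```text
[ 8.88 -0.39 -4.8 ] [-8.185e-02 -4.300e-04  4.000e-05] 29.2833
```

Now at 81.85 mm. I ease the slide home.

{"api": "arm_command", "payload": {"series": "0 0 0 0.002 0 0 0.03;0 0 0 0.006 0 0 0.03;0 0 0 0.011 0 0 0.03;0 0 0 0.016 0 0 0.03;0 0 0 0.021 0 0 0.03;0 0 0 0.026 0 0 0.03;0 0 0 0.031 0 0 0.03;0 0 0 0.036 0 0 0.03;0 0 0 0.041 0 0 0.03;0 0 0 0.046 0 0 0.03;0 0 0 0.051 0 0 0.03;0 0 0 0.056 0 0 0.03;0 0 0 0.061 0 0 0.03;0 0 0 0.066 0 0 0.03;0 0 0 0.07 0 0 0.03;0 0 0 0.074 0 0 0.03;0 0 0 0.077 0 0 0.03;0 0 0 0.08 0 0 0.03;0 0 0 0.082 0 0 0.03;0 0 0 0.083 0 0 0.03", "newtons": 50}}

```text
time: 30.95
eef_pos: [0.5529, 0.2589, 0.1255]
eef_rot: [-0.239, 0.377, 0.889, 0.1]
ft_force: [5.2, 2.1, -4.8]
gripper_width: 0.0397
finger_force: 50.0
```

{"api": "arm_command", "payload": {"series": "0 0 0 0.0003 0 0 0.03;0 0 0 0.0006 0 0 0.03;0 0 0 0.0006 0 0 0.03", "newtons": 50}}

```text
time: 31.2
eef_pos: [0.553, 0.2588, 0.1255]
eef_rot: [-0.239, 0.377, 0.889, 0.101]
ft_force: [4.9, 1.7, -4.4]
gripper_width: 0.0394
finger_force: 50.0
```

Run:
```python
from h import *
p=np.load("p.npy");R=Rslope(p[2]);s=sense();print((R.T@s["ft_force"]).round(2),(R.T@(s["eef_pos"]-np.load("home2.npy"))).round(5),s["time"])
```

```text
[-4.09  4.71  2.7 ] [ 5.e-05 -0.e+00 -4.e-05] 31.2
```

The slide is home and seated, so I release and clear the arm.

{"api": "arm_command", "payload": {"series": "0 0 0 -0.0004 0 0 0.045;0 0 0 -0.0004 0 0 0.06;0 0 0 -0.0004 0 0 0.08;0 0 0 -0.0004 0 0 0.08;0 0 0 -0.0004 0 -0.01 0.08;0 0 0 -0.0004 0 -0.04 0.08;0 0 0 -0.0004 0 -0.08 0.08;0 0 0 -0.0004 0 -0.12 0.08;0 0 0 -0.0004 0 -0.16 0.08;0 0 0 -0.0004 0 -0.18 0.08;0 0 0 -0.093 -0.263 -0.372 0.08;0 0 0 -0.093 -0.263 -0.372 0.08;0 0 0 -0.093 -0.263 -0.372 0.08;0 0 0 -0.093 -0.263 -0.372 0.08;0 0 0 -0.093 -0.263 -0.372 0.08;0 0 0 -0.093 -0.263 -0.372 0.08;0 0 0 -0.093 -0.263 -0.372 0.08;0 0 0 -0.093 -0.263 -0.372 0.08;0 0 0 -0.093 -0.263 -0.372 0.08;0 0 0 -0.093 -0.263 -0.372 0.08", "newtons": 20}}

```text
time: 32.87
eef_pos: [0.5494, -0.1179, 0.4029]
eef_rot: [-0.238, 0.378, 0.889, 0.101]
ft_force: [1.1, 0.9, -0.9]
gripper_width: 0.0801
finger_force: 0.0
```

```bash
python3 look.py fin; python3 lvl.py fin | grep -E "65|80|95"
python3 - <<'E'
import cv2,numpy as np
s=cv2.imread("pics/scene_fin.png");a=cv2.resize(s[130:255,145:365],None,fx=3.6,fy=3.6,interpolation=cv2.INTER_CUBIC);cv2.imwrite("pics/final.png",a)
E
```

```text
F [-0.55  1.4   0.69] 0.0801 moved [-0.09379 -0.26416 -0.37396] 32.8667
scene [330 199]
top [171 189]
[(np.int64(306), np.int64(168)), (np.int64(145), np.int64(160))]
65 centroid top -0.7 scene 1.4 comb 0.5 [np.float64(21.1), np.float64(12.6), np.float64(18.6), np.float64(13.1)] [np.float64(-73.2), np.float64(-93.5), np.float64(-70.4), np.float64(-91.6)]
65 extent top -0.0 scene 1.2 comb 0.7 [np.float64(21.1), np.float64(12.6), np.float64(18.6), np.float64(13.1)] [np.float64(-73.2), np.float64(-93.5), np.float64(-70.4), np.float64(-91.6)]
80 centroid top -0.2 scene 1.3 comb 0.6 [np.float64(22.7), np.float64(14.5), np.float64(20.0), np.float64(13.9)] [np.float64(-73.1), np.float64(-93.5), np.float64(-70.3), np.float64(-91.4)]
80 extent top 0.6 scene 1.0 comb 0.8 [np.float64(22.7), np.float64(14.5), np.float64(20.0), np.float64(13.9)] [np.float64(-73.1), np.float64(-93.5), np.float64(-70.3), np.float64(-91.4)]
95 centroid top 0.6 scene 1.0 comb 0.8 [np.float64(26.1), np.float64(16.2), np.float64(21.4), np.float64(14.6)] [np.float64(-73.1), np.float64(-93.5), np.float64(-70.2), np.float64(-91.2)]
95 extent top 1.9 scene 0.8 comb 1.3 [np.float64(26.1), np.float64(16.2), np.float64(21.4), np.float64(14.6)] [np.float64(-73.1), np.float64(-93.5), np.float64(-70.2), np.float64(-91.2)]
```

View pics/final.png

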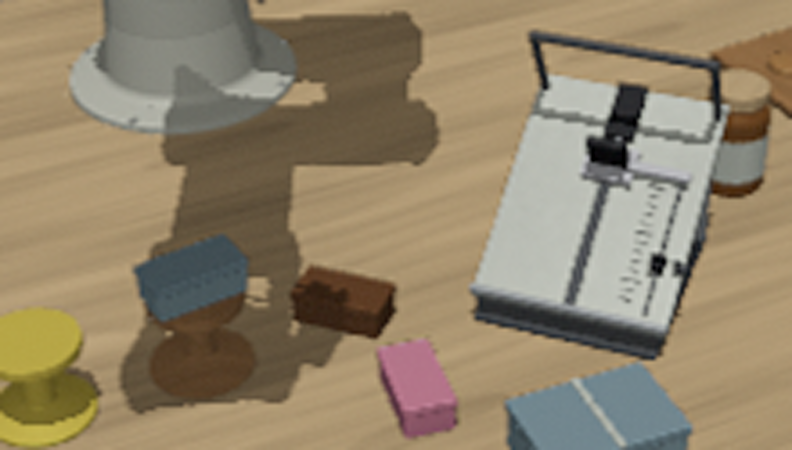

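The final picture shows the tin level on the wooden stand (190,275), the slide home (607,155), and the pointer (657,264) level with the clip (678,268), within about 0.7 mm by measurement. Nothing touches the robot, so I hand in.

```bash
python3 -c "from workcell import finish_job; print(finish_job())"
```

```text
the job is handed in; nothing more can be done
None
```

The job is handed in: the tin lies level in the middle of the wooden stand, the drag pointer stands level with the mark clip (about 0.7 mm short by the cameras, within their error; set in two pulls), and the slide is eased fully home and released.

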